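# Make up two pot-beating kits

### The arm

A 6-joint arm with a two-finger parallel gripper is mounted at the origin on the work surface. World frame = base frame: x ahead of the robot, y to its left, z up, the work surface at z = 0. Lengths are in m, angles in rad, forces in N, time in s.
With the tool pointing down it reaches from about 0.375 to 0.9 m from the base axis. Payload 3.1 kg.
Tool frame: the origin (TCP) lies between the finger pads; the fingertips stand 25 mm ahead of it and the grasp point (between the pads) lies 6 mm ahead of it; x points along the fingers, y is the direction in which the jaws open and shut, and the axes are right-handed (so a half turn about x gives the same grasp; the last joint's range is limited). The gripper opens to 85 mm and grips with 20 to 120 N. Pads are 22 mm wide; open, the fingers measure 114 mm over their backs; the gripper's body (76 mm by 85 mm) begins 54 mm behind the grasp point. The pads swing forward as they close: fully open they stand 13 mm farther back than shut.
Start: joints at [1.151, 0.527, 1.433, -0, 1.181, -0.178], TCP at [0.149, 0.607, 0.256] pointing down, gripper open.
Joint ranges: [-3.08, 3.08], [-0.75, 2.2], [0.22, 2.44], [-1.43, 4.57], [0, 2.65], [-2.85, 2.85]. Speed limits (rad/s): [2.79, 2.79, 3.14, 3.14, 3.14, 3.14].

### API

Orientations are given as a unit quaternion [x, y, z, w].
In Python, from station import manip, viewer, workorder gives the robot as it stands.
- The arm moves only by the shell command python3 -m crank 'ROWS' [FORCE]. ROWS is JSON, one flat list of numbers, 5 for each row, row after row: the opening, from 0 (shut) to 1 (fully open), then the shift along the world's x, y, z in mm, then the turn about the world's z in rad. A call has 1 to 10 rows; each row is the pose to reach, as a shift and turn from the pose commanded when the call began; what a row does not reach only later rows make up. A row lasts 1/8 s, in which the tool goes at most 62.5 mm and 10.7 degrees, less where a joint would pass 70% of its speed; a pose out of reach is approached as far as the arm can. A call with a gripper value outside its range is refused whole. The fingers move at their own pace and stop on an object; FORCE is the grip in N (left out, the last holds). Time passes only in rows, so rows that repeat a pose let the fingers close. It gives the time, the measured TCP pose, the force and the opening at its end, in the units of the state.
- manip.sense(): the state, without advancing time (a new reading comes with each control period).
- viewer.snapshot(name): name is "side" or "top"; returns a dict with "img" (384x512x3 uint8, red, green, blue), "range_z" (384x512 float32, m along the optical axis (not along the pixel's ray), 0 where there is no reading), "fx", "fy", "cx", "cy" (pixels), "k1" (the pictures are not rectified: a ray, as slopes to the right and down, at radius r is drawn at 1 + k1 r^2 times it, then the intrinsics apply), "origin" and "attitude" of the camera in the world. Camera axes: x right, y down, z forward; pixel columns grow to the right and rows downward; lengths in m; the calibration is good to about 2 mm. A picture is of the moment at which its call begins.
- workorder.sign_off(): hands the job in, once; it reports no verdict.
The state is a dict: "t": time; "q": joint angles; "qd": joint speeds; "tau": joint torques, N m; "tcp_pos": TCP position; "tool_rot": TCP orientation; "force": force on the tool from outside, world axes, zero at the start; "ft_torque": the same for the moment, N m; "finger_gap": opening from 0.0 (shut) to 1.0 (fully open).
Only numpy, scipy, OpenCV 4.12 (cv2) and the standard library are available. Lean on these libraries where they do the work, as an engineer would, in place of code of your own. Each camera call takes 0.05 s, during which the arm holds its last target.

### The job

Make up two potter's tool kits from the stock in the middle of the table: the T-shaped board gets the broad paddle in its long bay and the large mushroom anvil in its square bay; the rectangular three-bay board gets the narrow paddle in its long bay, and the small mushroom anvil and the square stamp standing in its two short bays, one in each, whichever way round. Every tool must end up lying or standing flat on the floor of its bay, not on a rim, anvils with the stem up and the stamp upright, and the small unfired pot that stands among the tools must not be shifted or tipped.

Things in the scene. Friction and masses are not known exactly. Their poses are not given: they have to be found in the camera images.
- t_board: Fixed T-shaped kit board of pale wood, left or right of the stock. Origin: underside, centre of its outline (216 mm along x, 196 along y); z up. Floor 6 thick; rims 6 wide, 6 above the floor. Long bay (broad paddle): inside 204 along x, 84 along y, centred at x 0, y -50. Square bay (large anvil): inside 94 x 94, centred at x 0, y +45.
- three_bay_board: Fixed rectangular kit board of pale wood, three bays, opposite side of the stock. Origin: underside, centre of its outline (188 mm along x, 152 along y); z up. Floor 6 thick; rims 6 wide, 6 above the floor. Long bay (narrow paddle): inside 176 along x, 58 along y, centred at x 0, y -41. Two short bays (small anvil, stamp): inside 85 along x, 76 along y, centred at x +45.5 and -45.5, y +32.
- broad_paddle_mid (a point): Broad wooden paddle lying flat, 180 mm long, about 80 g. Point: half-way along, where handle meets blade, 10 mm above its underside; z up. Blade towards +x: 90 long, 60 wide, 12 thick, round end. Handle towards -x: 90 long, 24 wide (y), 20 thick. It balances within 12 mm of the point; grip the handle 10 to 20 mm behind it. Handle may lie to either end of the bay.
- narrow_paddle_mid (a point): Narrow wooden paddle lying flat, 150 mm long, about 50 g. Point: half-way along, where handle meets blade, 10 mm above its underside; z up. Blade towards +x: 75 long, 34 wide, 11 thick, round end. Handle towards -x: 75 long, 22 wide (y), 20 thick. It balances within 12 mm of the point; grip the handle 10 to 20 mm behind it. Handle may lie to either end of the bay.
- large_anvil_mid (a point): Large mushroom-shaped fired-clay anvil (about 250 g), standing on its flat head, stem up, 52 mm high overall. This point: on its axis, 26 mm above its underside. Head 70 diameter, tapering to the stem between 10 and 22 mm up; stem: straight, 28 diameter from 22 to 50 mm up, to be gripped. z along the stem, up.
- small_anvil_mid (a point): Small mushroom-shaped fired-clay anvil (about 100 g), standing on its flat head, stem up, 44 mm high overall. This point: on its axis, 22 mm above its underside. Head 48 diameter, tapering to the stem between 8 and 17 mm up; stem: straight, 20 diameter from 17 to 42 mm up, to be gripped. z along the stem, up.
- stamp_mid (a point): Square wooden pattern stamp standing upright (about 50 g), 34 x 34 mm, 50 high, grooves cut in its top. This point: its centre, 25 mm above its underside. Sides along its x and y; z up.
- test_pot_mid (a point): Small hollow unfired pot among the tools, to be left alone: 60 mm widest diameter, 52 at the mouth, 38 high. This point: on its axis, 19 mm above its underside. z up.
Things that resemble listed ones, but are neither listed nor needed, are in the scene too. Leave any turquoise look-alike of the part that bears stamp_mid alone.

How it is judged:
By the outcome, as a careful person would: the job done as asked, in the order asked, and still so for the second after the job is handed in, with the robot touching nothing.
It also fails if it takes over 115 s, if anything falls off the work surface, if the arm or the gripper's body presses on something with over 40 N, if the wrist force passes 120 N, or if a joint passes its speed limit or range.

## Working session

There is one attempt and no reset: what is moved stays moved. The work goes in short steps, Python scripts to look and compute and a shell command to move; the robot and the scene stay as the last step left them, time stands still between calls to the robot, and variables do not carry over. Pictures are saved under pics/ and viewed, and the job is handed in when it is done.

```bash
ls; mkdir -p pics; cat > h.py <<'E'
import numpy as np, cv2
from scipy.spatial.transform import Rotation as R
from station import manip, viewer, workorder
def snap(n,f):
    s=viewer.snapshot(n); np.save('pics/'+f+'.npy',s,allow_pickle=True)
    cv2.imwrite('pics/'+f+'.png',cv2.cvtColor(s['img'],cv2.COLOR_RGB2BGR)); return s
def load(f): return np.load('pics/'+f+'.npy',allow_pickle=True).item()
def att(s):
    a=np.array(s['attitude'],float)
    return a if a.shape==(3,3) else R.from_quat(a).as_matrix()
def ray(s,u,v):
    x=np.array([(u-s['cx'])/s['fx'],(v-s['cy'])/s['fy']]);y=x.copy()
    for _ in range(20): y=x/(1+s['k1']*(y@y))
    return att(s)@np.array([y[0],y[1],1.])
def atz(s,u,v,z):
    d=ray(s,u,v);o=np.array(s['origin']);return o+d*(z-o[2])/d[2]
def dep(s,u,v):
    return np.array(s['origin'])+ray(s,u,v)*s['range_z'][int(round(v)),int(round(u))]
def proj(s,P):
    p=att(s).T@(np.array(P)-np.array(s['origin']));x=p[:2]/p[2];x=x*(1+s['k1']*(x@x))
    return np.array([x[0]*s['fx']+s['cx'],x[1]*s['fy']+s['cy']])
def crop(f,u0,v0,u1,v1,k,out):
    im=cv2.imread('pics/'+f+'.png')[v0:v1,u0:u1]
    cv2.imwrite('pics/'+out+'.png',cv2.resize(im,None,fx=k,fy=k,interpolation=cv2.INTER_CUBIC))
def cloud(s):
    h,w=s['range_z'].shape
    u,v=np.meshgrid(np.arange(w),np.arange(h))
    x=np.stack([(u-s['cx'])/s['fx'],(v-s['cy'])/s['fy']],-1);y=x.copy()
    for _ in range(20): y=x/(1+s['k1']*(y**2).sum(-1,keepdims=True))
    d=np.concatenate([y,np.ones((h,w,1))],-1)*s['range_z'][...,None]
    return d@att(s).T+np.array(s['origin'])
E
python3 - <<'E'
from h import *
for n in('side','top'):
    s=snap(n,n+'0'); print({k:v for k,v in s.items() if k not in('img','range_z')}, (s['range_z']>0).mean())
    cv2.imwrite('pics/%s0b.png'%n,cv2.resize(cv2.imread('pics/%s0.png'%n),(800,600)))
print(manip.sense())
E
```

```text
pics
{'fx': 453.6915476662434, 'fy': 453.6915476662434, 'cx': 254.92432972223017, 'cy': 190.1216300355696, 'k1': -0.1595525075603404, 'origin': array([ 0.22061855, -0.72522419,  0.6786568 ]), 'attitude': array([ 0.88132669, -0.18046012,  0.09993785, -0.42509978])} 0.9961598714192709
{'fx': 380.59821684873043, 'fy': 380.59821684873043, 'cx': 251.147523475548, 'cy': 191.71598620573184, 'k1': -0.057767148790639995, 'origin': array([0.42405501, 0.01799987, 0.91196083]), 'attitude': array([ 0.71372073, -0.69458729,  0.07557806, -0.04938791])} 0.9961649576822916
{'t': 0.1, 'q': array([ 1.15147597e+00,  5.28388416e-01,  1.43377273e+00,  5.49177732e-05,
        1.18141990e+00, -1.78513906e-01]), 'qd': array([-0.0002662 , -0.00132844, -0.00502827, -0.00178363, -0.00022533,
        0.00078032]), 'tau': array([ 9.93172785e-05, -4.43303633e+01, -1.78585947e+01, -2.24416344e-04,
        3.84495535e-03,  2.75158686e-05]), 'tcp_pos': array([0.14877293, 0.60642051, 0.25542254]), 'tool_rot': array([ 0.08427313,  0.70221048, -0.08560622,  0.70176211]), 'force': array([-0.15223339, -0.39538041,  0.09663867]), 'ft_torque': array([-0.00779214, -0.01071731, -0.05537545]), 'finger_gap': 1.0022439245768697}
```

View pics/top0b.png

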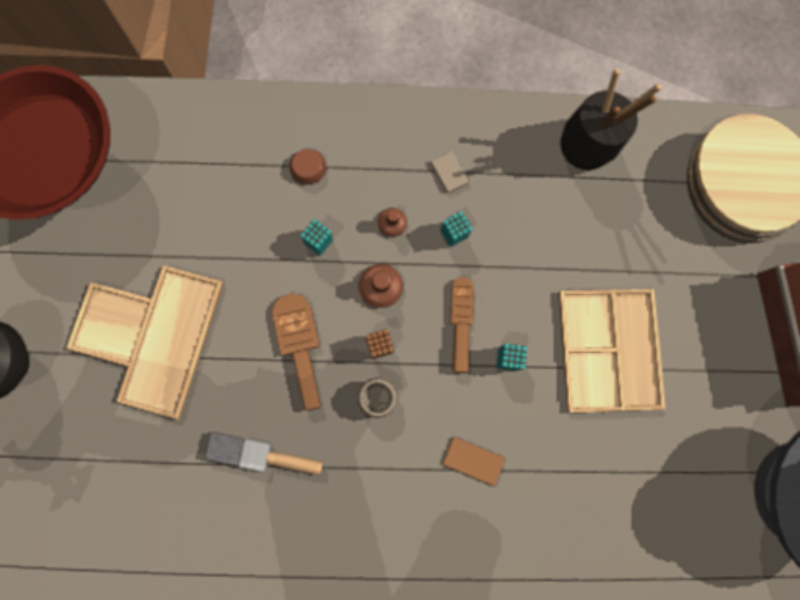

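View pics/side0b.png

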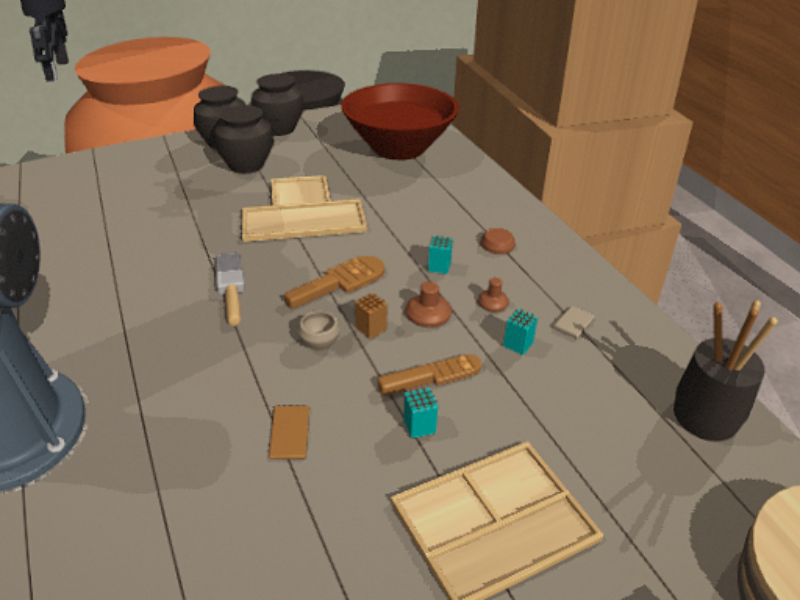

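The top view (800 px scale) shows the T-board at about (150,340), the three-bay board at (612,350), the broad paddle at (297,350), the narrow paddle at (461,325), the large anvil at (381,286), the small anvil at (392,221) and the pot at (378,397). The stamp candidates are a brown block at (380,343) and turquoise blocks at (317,237), (457,228) and (513,357). The brown one fits, because the turquoise ones are the look-alikes. I'll confirm it in an enlarged crop.

```bash
python3 - <<'E'
from h import *
crop('top0',165,120,345,280,4,'c_stock'); crop('top0',35,160,155,280,5,'c_T'); crop('top0',345,170,445,275,5.5,'c_3')
for n in('top0','side0'):
    s=load(n);c=cloud(s);s['img']
    # table plane check
    m=(c[...,0]>.3)&(c[...,0]<.6)&(abs(c[...,1])<.35)&(s['range_z']>0)&(abs(c[...,2])<.006)
    P=c[m];A=np.c_[P[:,:2],np.ones(len(P))];print(n,np.linalg.lstsq(A,P[:,2],rcond=None)[0],P[:,2].std())
E
```

```text
top0 [ 0.00403628 -0.00020269 -0.00151009] 0.002070325333856458
side0 [ 0.00426168 -0.00193271 -0.00219637] 0.002301709740738524
```

View pics/c_stock.png

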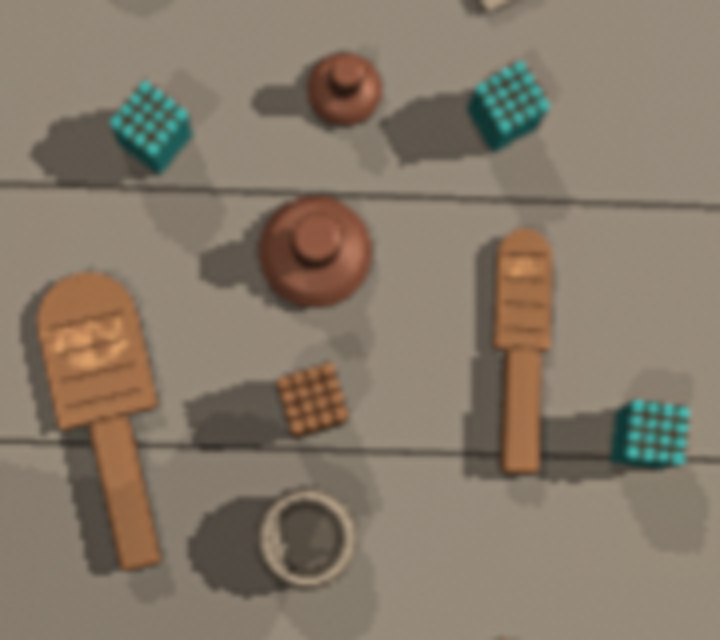

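View pics/c_T.png

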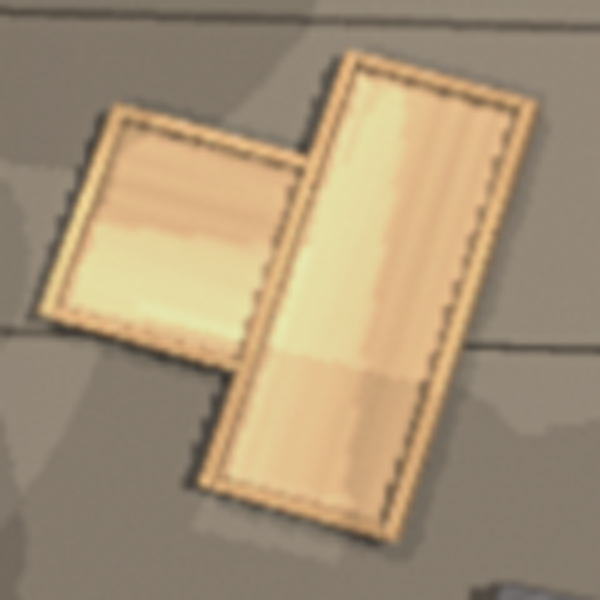

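View pics/c_3.png

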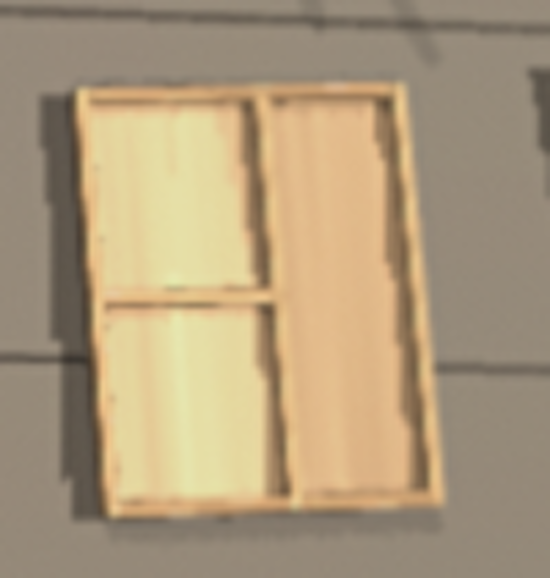

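```bash
python3 - <<'E'
from h import *
crop('side0',175,150,345,285,4.5,'s_stock'); crop('side0',240,275,395,384,5,'s_3'); crop('side0',145,105,245,160,7,'s_T')
E
```

```text
(no output)
```

View pics/s_stock.png

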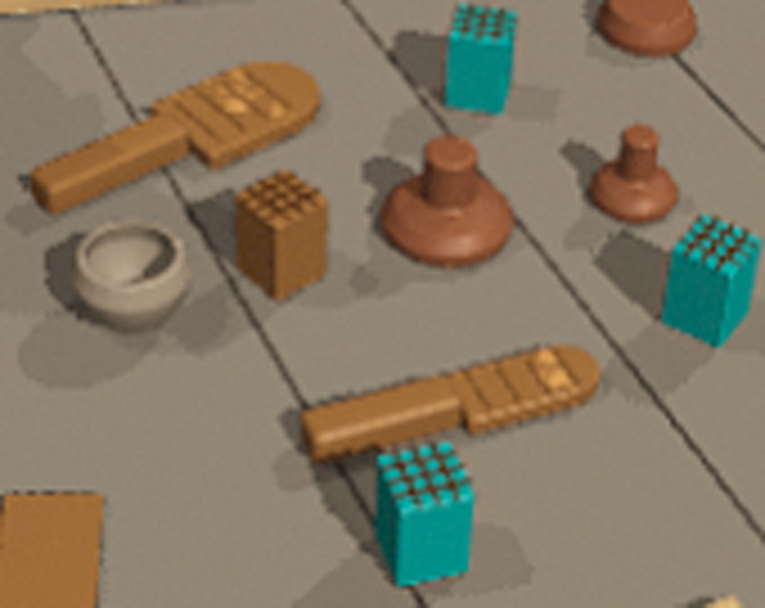

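View pics/s_3.png

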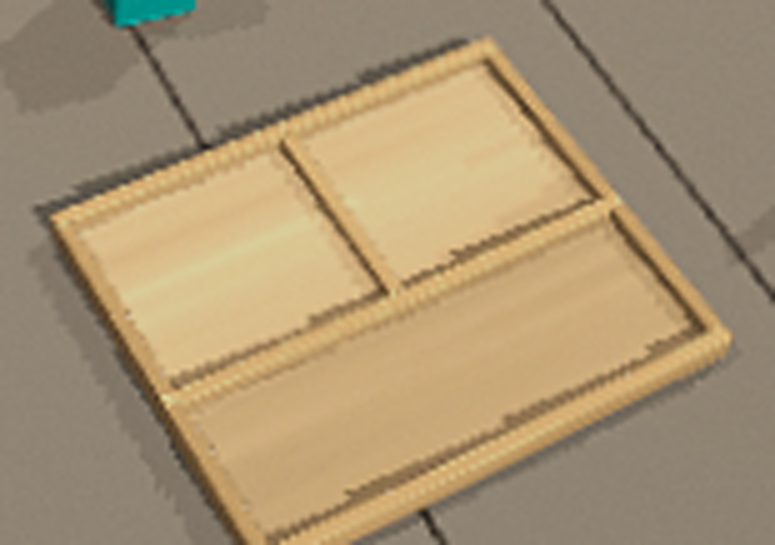

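View pics/s_T.png

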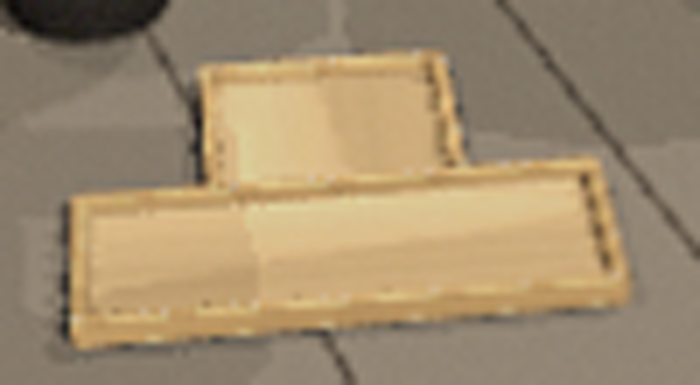

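The enlarged crops confirm the plain brown stamp at top-crop (312,400) and side-crop (282,205). The anvils' stems are at top-crop (317,238) and (346,77), seen clearly in both views. Next I triangulate these and fit the boards.

```bash
cat > m.py <<'E'
from h import *
t=load('top0');s=load('side0')
def T(p): return ((p[0]+.5)/4-.5+165,(p[1]+.5)/4-.5+120)
def S(p): return ((p[0]+.5)/4.5-.5+175,(p[1]+.5)/4.5-.5+150)
def F(p,k,o): return ((p[0]+.5)/k-.5+o[0],(p[1]+.5)/k-.5+o[1])
def tri(a,b):
    d1=ray(t,*a);d2=ray(s,*b);o1=np.array(t['origin']);o2=np.array(s['origin'])
    x=np.linalg.lstsq(np.c_[d1,-d2],o2-o1,rcond=None)[0]
    p,q=o1+d1*x[0],o2+d2*x[1];return (p+q)/2,np.linalg.norm(p-q)
E
python3 - <<'E'
from m import *
np.set_printoptions(precision=4,suppress=True)
pr={'L stem top':((317,238),(451,151),.052),'S stem':((346,77),(640,134),.044),
'stamp c':((312,400),(282,205),.05),'pot rim':((307,537),(133,255),.038),
'broad end R':((160,562),(55,190),.02),'broad end L':((122,570),(35,172),.02),
'broad tip':((88,272),(308,80),.012),
'nar end R':((540,472),(312,432),.02),'nar end L':((502,472),(303,412),.02),'nar tip':((524,230),(590,358),.011)}
for k,(a,b,z) in pr.items():
    p,e=tri(T(a),S(b)); print(k,p,'res',round(e,4),'top@z',atz(t,*T(a),z)[:2],'side@z',atz(s,*S(b),z)[:2])
print('heads',atz(t,*T((315,251)),.008),atz(t,*T((344,90)),.006))
for n,a in(('broad neck',[(92,425),(133,417)]),('broad blade back',[(60,428),(156,405)]),('nar neck',[(506,350),(543,350)]),('nar blade back',[(496,346),(549,350)])):
    print(n,[atz(t,*T(x),.02 if 'neck' in n else .012)[:2] for x in a])
print('stamp corners',[atz(t,*T(x),.05)[:2] for x in((277,380),(331,364),(348,410),(294,436))])
tb=[(347,52),(540,102),(393,542),(200,487),(112,103),(40,315)]
ts=[(600,160),(628,285),(72,318),(72,198),(445,55),(203,68)]
for a,b in zip(tb,ts):
    A=F(a,5,(35,160));B=F(b,7,(145,105));print('T',*tri(A,B),atz(t,*A,.012)[:2],atz(s,*B,.012)[:2])
bb=[(78,92),(404,85),(443,505),(110,515)]
bs=[(488,42),(730,338),None,(54,217)]
for a,b in zip(bb,bs):
    A=F(a,5.5,(345,170));print('3',atz(t,*A,.012)[:2])
    if b: B=F(b,5,(240,275));print(*tri(A,B),atz(s,*B,.012)[:2])
# fits
def fit(M,Pw):
    M=np.array(M,float);P=np.array(Pw);a=M.mean(0);b=P.mean(0)
    z=((M-a)[:,0]-1j*(M-a)[:,1])@((P-b)[:,0]+1j*(P-b)[:,1]);th=np.angle(z)
    Rm=np.array([[np.cos(th),-np.sin(th)],[np.sin(th),np.cos(th)]]);return b-Rm@a,th,np.linalg.norm(P-b-(M-a)@Rm.T,axis=1)
tm=[(.108,.002),(.108,-.098),(-.108,-.098),(-.108,.002),(.053,.098),(-.053,.098)]
bm=[(.094,.076),(.094,-.076),(-.094,-.076),(-.094,.076)]
print('Tfit',fit(tm,[atz(t,*F(a,5,(35,160)),.012)[:2] for a in tb]))
print('Tfit side',fit(tm,[atz(s,*F(a,7,(145,105)),.012)[:2] for a in ts]))
print('3fit',fit(bm,[atz(t,*F(a,5.5,(345,170)),.012)[:2] for a in bb]))
print('3fit side',fit([bm[i] for i in(0,1,3)],[atz(s,*F(bs[i],5,(240,275)),.012)[:2] for i in (0,1,3)]))
# depth heights
for n,a in(('Lst',(317,238)),('Sst',(346,77)),('stamp',(312,400)),('bh',(125,490)),('nh',(522,410))): print(n,dep(t,*T(a)))
E
```

```text
L stem top [0.6077 0.0053 0.0506] res 0.0002 top@z [0.6074 0.0053] side@z [0.6069 0.0036]
S stem [ 0.7092 -0.0099  0.043 ] res 0.0029 top@z [ 0.7075 -0.0094] side@z [ 0.7101 -0.011 ]
stamp c [0.5148 0.0054 0.0435] res 0.0008 top@z [0.5137 0.0056] side@z [ 0.5122 -0.0022]
pot rim [0.4371 0.0061 0.0354] res 0.0004 top@z [0.4369 0.0061] side@z [0.4364 0.003 ]
broad end R [0.4215 0.0901 0.0186] res 0.0015 top@z [0.4208 0.0901] side@z [0.4218 0.0881]
broad end L [0.4166 0.1119 0.0161] res 0.0022 top@z [0.4156 0.1117] side@z [0.4165 0.1066]
broad tip [0.5889 0.1422 0.0101] res 0.0046 top@z [0.5907 0.1413] side@z [0.5855 0.14  ]
nar end R [ 0.4767 -0.1286  0.0245] res 0.0024 top@z [ 0.4781 -0.1297] side@z [ 0.4773 -0.1243]
nar end L [ 0.4787 -0.108   0.0171] res 0.0019 top@z [ 0.4776 -0.1073] side@z [ 0.4784 -0.1109]
nar tip [ 0.6244 -0.1209  0.0103] res 0.0018 top@z [ 0.6251 -0.1211] side@z [ 0.6231 -0.1214]
heads [0.6086 0.0057 0.008 ] [ 0.7114 -0.0095  0.006 ]
broad neck [array([0.4986, 0.1331]), array([0.5039, 0.1095])]
broad blade back [array([0.4969, 0.1529]), array([0.5121, 0.0971])]
[... 906 characters left out ...]
.4282 -0.436 ]
3 [ 0.4217 -0.2866]
[ 0.4216 -0.2869  0.011 ] 0.00011299209933210311 [ 0.4213 -0.2875]
Tfit (array([0.524 , 0.3688]), np.float64(-0.23932637578753257), array([0.0028, 0.0004, 0.0021, 0.0033, 0.0029, 0.001 ]))
Tfit side (array([0.5235, 0.3659]), np.float64(-0.2568534118706964), array([0.0027, 0.001 , 0.0058, 0.0048, 0.0017, 0.0016]))
3fit (array([ 0.518 , -0.3568]), np.float64(0.04819304670477933), array([0.0013, 0.0006, 0.0014, 0.0017]))
3fit side (array([ 0.5169, -0.3583]), np.float64(0.0492898888676015), array([0.0016, 0.0018, 0.002 ]))
Lst [0.6068 0.0054 0.0544]
Sst [ 0.708  -0.0094  0.0424]
stamp [0.514  0.0056 0.0473]
bh [0.4614 0.1122 0.0196]
nh [ 0.5143 -0.119   0.0198]
```

```bash
cat > st.py <<'E'
from h import *
def show(g=None,yaw=None):
    s=manip.sense();M=R.from_quat(s['tool_rot']).as_matrix();y=M[:,1]
    a=np.arctan2(y[1],y[0])
    print('t',round(s['t'],2),'tcp',np.round(s['tcp_pos'],4),'xdown',np.round(M[:,0],3),'jawang',round(a,3),'q6',round(s['q'][5],2),'gap',round(s['finger_gap'],3),'F',np.round(s['force'],1))
    if g is not None: print('shift mm',np.round((np.array(g)-s['tcp_pos'])*1000,1),'turn',round((yaw+np.pi/2-a+np.pi/2)%np.pi-np.pi/2,3))
E
python3 -c "
from st import *
show([.4914,.1192,.15],.235)"
```

```text
t 0.1 tcp [0.1488 0.6064 0.2554] xdown [-0.001 -0.002 -1.   ] jawang 1.33 q6 -0.18 gap 1.002 F [-0.2 -0.4  0.1]
shift mm [ 342.6 -487.2 -105.4] turn 0.476
```

```bash
python3 -m crank '[1,40,-49,0,0.1, 1,80,-98,0,0.2, 1,120,-146,0,0.3, 1,160,-195,0,0.4, 1,200,-244,0,0.476, 0.7,240,-292,-20,0.476, 0.7,280,-341,-40,0.476, 0.7,320,-390,-60,0.476, 0.7,343,-440,-80,0.476, 0.7,343,-487,-105,0.476]' 40; python3 -m crank '[0.7,0,0,0,0,0.7,0,0,0,0]'; python3 -c "
from st import *
show([.4914,.1192,.031],.235)"
```

```text
t: 1.35
tcp_pos: [0.4951, 0.118, 0.1509]
tool_rot: [-0.083, 0.701, 0.083, 0.704]
force: [0.4, -0.1, -0.8]
finger_gap: 0.699
t: 1.6
tcp_pos: [0.4919, 0.1201, 0.1512]
tool_rot: [-0.082, 0.702, 0.083, 0.702]
force: [0.2, -0.8, 0.6]
finger_gap: 0.699
t 1.6 tcp [0.4919 0.1201 0.1512] xdown [-0.001  0.    -1.   ] jawang 1.805 q6 -1.79 gap 0.699 F [ 0.2 -0.8  0.6]
shift mm [  -0.5   -0.9 -120.2] turn 0.001
```

```bash
python3 -m crank '[0.6,0,-1,-60,0,0.6,0,-1,-100,0,0.6,0,-1,-120,0,0.6,0,-1,-120,0,0,0,-1,-120,0,0,0,-1,-120,0,0,0,-1,-120,0,0,0,-1,-120,0,0,0,-1,-120,0,0,0,-1,-120,0]' 40; python3 -c "
from st import *
show([.4983,.3237,.031],-.245)"
```

```text
t: 2.85
tcp_pos: [0.4929, 0.1195, 0.0329]
tool_rot: [-0.083, 0.701, 0.083, 0.703]
force: [-0.7, 3.2, 7.5]
finger_gap: 0.268
t 2.85 tcp [0.4929 0.1195 0.0329] xdown [ 0.003  0.001 -1.   ] jawang 1.806 q6 -1.79 gap 0.268 F [-0.7  3.2  7.5]
shift mm [  5.4 204.2  -1.9] turn -0.48
```

```bash
python3 -m crank '[0,0,0,20,0,0,0,0,50,0,0,0,0,90,0,0,0,0,90,0,0,0,0,90,0]' 40; python3 -c "
from st import *
snap('top','t1');snap('side','s1')
crop('t1',130,100,300,280,3.3,'t1c');crop('s1',120,60,320,260,3,'s1c')
show([.4983,.3237,.11],-.245)"
```

```text
t: 3.48
tcp_pos: [0.4917, 0.1189, 0.1214]
tool_rot: [-0.083, 0.702, 0.083, 0.702]
force: [0.0, -0.9, -2.2]
finger_gap: 0.269
t 3.58 tcp [0.4912 0.1189 0.1205] xdown [-0.002 -0.    -1.   ] jawang 1.806 q6 -1.79 gap 0.271 F [-0.9  0.1 -1.1]
shift mm [  7.1 204.8 -10.5] turn -0.48
```

View pics/s1c.png

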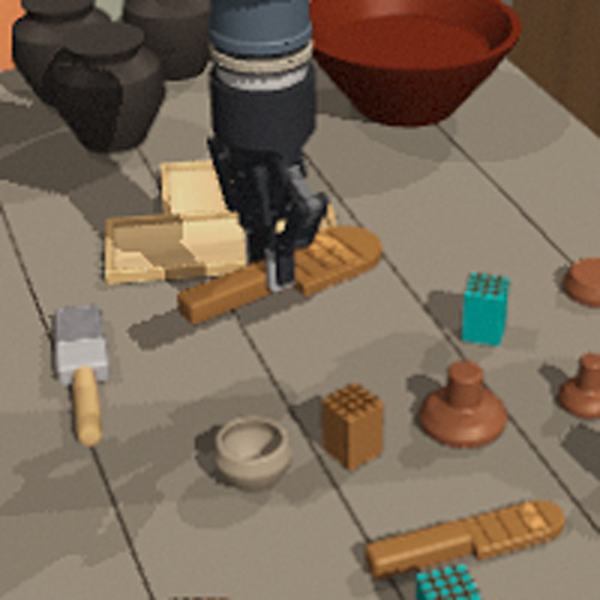

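View pics/t1c.png

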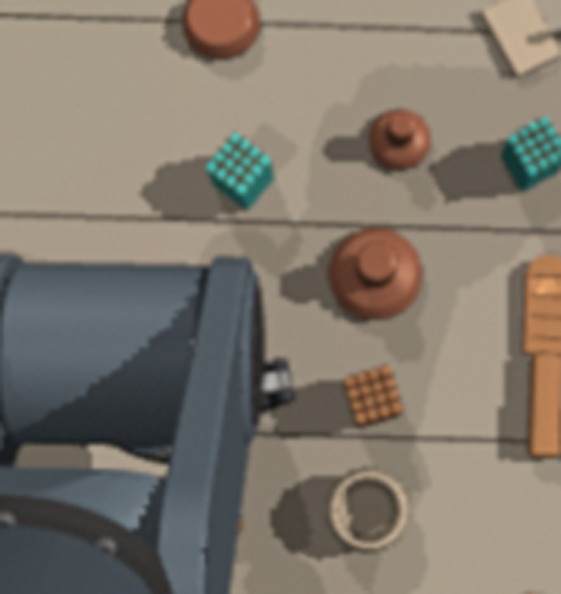

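The paddle is held level, with the jaws just behind the blade (side crop (283,270)). Now I carry it to the long bay.

```bash
python3 -m crank '[0,0,40,0,-0.12,0,1,80,0,-0.24,0,3,120,0,-0.36,0,5,160,0,-0.48,0,7,190,0,-0.48,0,7,205,0,-0.48,0,7,205,0,-0.48,0,7,205,-40,-0.48,0,7,205,-65,-0.48,0,7,205,-65,-0.48]'; python3 -c "
from st import *
show([.4983,.3237,.040],-.245)
snap('side','s2');crop('s2',120,60,320,260,3,'s2c')"
```

```text
t: 4.82
tcp_pos: [0.4973, 0.3218, 0.0542]
tool_rot: [0.086, 0.704, -0.088, 0.7]
force: [-0.5, 0.1, -0.7]
finger_gap: 0.268
t 4.83 tcp [0.4973 0.3218 0.0542] xdown [-0.006 -0.003 -1.   ] jawang 1.325 q6 -0.94 gap 0.268 F [-0.5  0.1 -0.7]
shift mm [  1.    1.9 -14.2] turn 0.001
```

View pics/s2c.png

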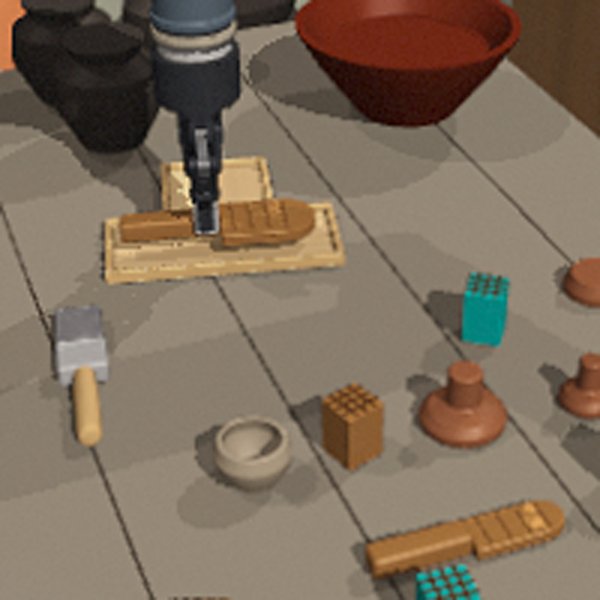

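The side view shows the paddle hovering inside the bay outline, with its handle end at (120,225) and its tip at (314,218). Next I lower it and release.

```bash
python3 -m crank '[0,3,0,-10,0,0,3,0,-15,0,0,3,0,-15,0,0.5,3,0,-15,0,0.5,3,0,-15,0,0.5,3,0,-15,0,0.5,3,0,40,0,0.7,3,0,90,0,1,3,0,110,0,1,3,0,110,0]'; python3 -c "
from st import *
show([.607,.0045,.15],.0)
"
```

```text
t: 6.12
tcp_pos: [0.5031, 0.3245, 0.1684]
tool_rot: [0.087, 0.7, -0.085, 0.703]
force: [-0.1, -0.8, -1.0]
finger_gap: 1.0
t 6.12 tcp [0.5031 0.3245 0.1684] xdown [ 0.004  0.002 -1.   ] jawang 1.326 q6 -0.94 gap 1.0 F [-0.1 -0.8 -1. ]
shift mm [ 103.9 -320.   -18.4] turn 0.245
```

```bash
python3 -m crank '[0.7,15,-50,0,0,0.7,32,-100,0,0,0.7,48,-150,0,0,0.7,65,-200,0,0,0.7,82,-250,0,0,0.7,98,-300,0,0,0.7,104,-320,-18,0,0.7,104,-320,-60,0,0.7,104,-320,-60,0,0.7,104,-320,-60,0]' 40; python3 -c "
from st import *
show([.607,.0045,.050],-.245)
snap('side','s3');crop('s3',220,90,340,230,4,'s3c')
snap('top','t3');crop('t3',30,100,230,280,4,'t3c')"
```

```text
t: 7.38
tcp_pos: [0.6055, 0.0048, 0.1059]
tool_rot: [0.086, 0.702, -0.086, 0.701]
force: [0.8, 0.2, 0.2]
finger_gap: 0.701
t 7.38 tcp [0.6055 0.0048 0.1059] xdown [-0.001  0.    -1.   ] jawang 1.327 q6 -1.5 gap 0.701 F [0.8 0.2 0.2]
shift mm [  1.5  -0.3 -55.9] turn -0.001
```

View pics/s3c.png

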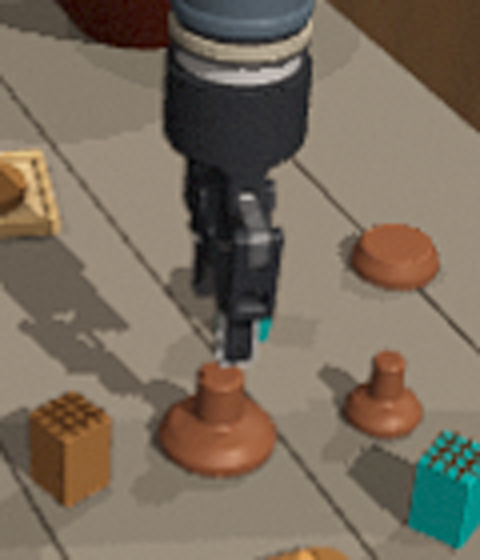

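View pics/t3c.png

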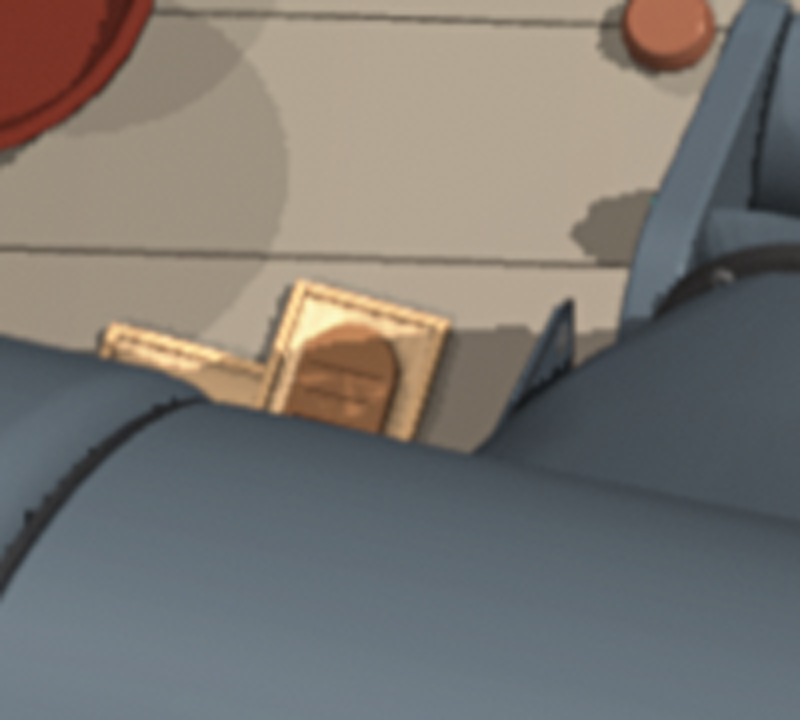

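The jaws stand right above the stem (side crop (220,370)), and the paddle blade lies inside the long bay.

```bash
python3 -m crank '[0.7,1,0,-30,0,0.7,1,0,-56,0,0.7,1,0,-56,0,0,1,0,-56,0,0,1,0,-56,0,0,1,0,-56,0,0,1,0,-56,0,0,1,0,-56,0,0,1,0,-56,0,0,1,0,-56,0]' 60;python3 -c "
from st import *
show([.5349,.4120,.13],-.245)"
```

```text
t: 8.72
tcp_pos: [0.6083, 0.0041, 0.0524]
tool_rot: [0.086, 0.701, -0.086, 0.703]
force: [-0.5, 1.8, 6.4]
finger_gap: 0.311
t 8.72 tcp [0.6083 0.0041 0.0524] xdown [ 0.004 -0.    -1.   ] jawang 1.326 q6 -1.5 gap 0.311 F [-0.5  1.8  6.4]
shift mm [-73.4 407.9  77.6] turn -0.0
```

```bash
python3 -m crank '[0,0,0,40,0,0,0,0,78,0,0,-9,50,78,0,0,-18,100,78,0,0,-27,150,78,0,0,-36,200,78,0,0,-45,250,78,0,0,-54,300,78,0,0,-63,350,78,0,0,-74,408,78,0]';python3 -m crank '[0,0,0,0,0,0,0,0,-30,0,0,0,0,-50,0,0,0,0,-50,0]'; python3 -c "
from st import *
show([.5349,.4120,.0584],-.245)
snap('side','s4');crop('s4',120,60,320,200,4,'s4c')"
```

```text
t: 9.98
tcp_pos: [0.5326, 0.4129, 0.1283]
tool_rot: [0.086, 0.702, -0.087, 0.702]
force: [1.1, -0.0, -2.8]
finger_gap: 0.309
t: 10.48
tcp_pos: [0.5316, 0.4101, 0.076]
tool_rot: [0.085, 0.703, -0.088, 0.7]
force: [-0.5, -0.4, -2.9]
finger_gap: 0.305
t 10.47 tcp [0.5316 0.4101 0.076 ] xdown [-0.005 -0.003 -1.   ] jawang 1.325 q6 -0.83 gap 0.305 F [-0.5 -0.4 -2.9]
shift mm [  3.3   1.9 -17.6] turn 0.001
```

View pics/s4c.png

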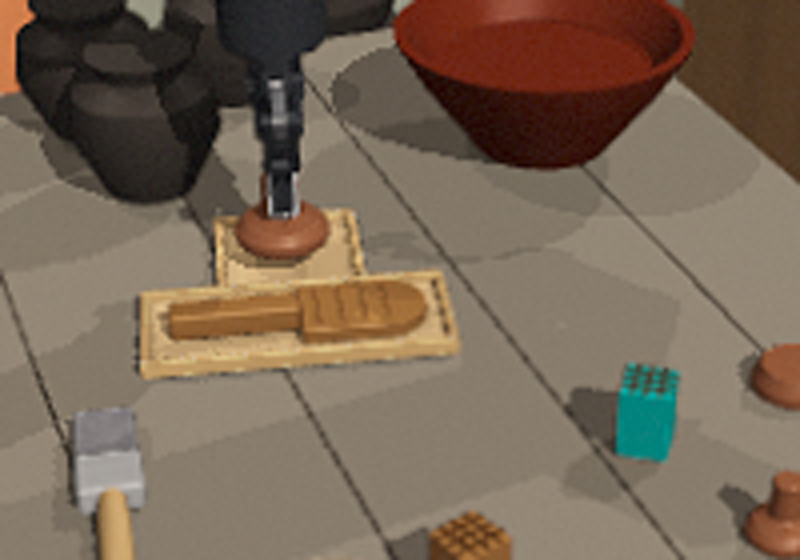

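Side crop: the anvil hovers over the square bay at (283,230), and the broad paddle lies flat in its long bay (170–425, 310). I lower the anvil.

```bash
python3 -m crank '[0,3,0,-10,0,0,3,0,-18,0,0,3,0,-18,0,0,3,0,-18,0,0.6,3,0,-18,0,0.6,3,0,-18,0,0.6,3,0,-18,0,0.6,3,0,0,0,0.7,3,0,50,0,0.7,3,0,90,0]'; python3 -c "
from st import *
show([.538,-.1197,.16],-.02)
"
```

```text
t: 11.78
tcp_pos: [0.5366, 0.4123, 0.1713]
tool_rot: [0.087, 0.701, -0.086, 0.703]
force: [1.4, 0.6, 0.2]
finger_gap: 0.698
t 11.78 tcp [0.5366 0.4123 0.1713] xdown [ 0.002  0.001 -1.   ] jawang 1.326 q6 -0.84 gap 0.698 F [1.4 0.6 0.2]
shift mm [   1.4 -532.   -11.3] turn 0.225
```

```bash
python3 -m crank '[0.6,0,-55,0,0.1,0.6,0,-110,0,0.225,0.6,0,-165,0,0.225,0.6,0,-220,0,0.225,0.6,0,-275,0,0.225,0.6,0,-330,0,0.225,0.6,0,-385,0,0.225,0.6,0,-440,0,0.225,0.6,1,-490,0,0.225,0.6,1,-532,-11,0.225]' 40; python3 -m crank '[0.6,0,0,0,0,0.6,0,0,-80,0,0.6,0,0,-80,0,0.6,0,0,-80,0]'; python3 -c "
from st import *
show([.538,-.1197,.031],-.02)
snap('side','s5');crop('s5',200,120,350,270,4,'s5c')
snap('top','t5');crop('t5',35,140,235,280,4,'t5c')"
```

```text
t: 13.02
tcp_pos: [0.5382, -0.1227, 0.1595]
tool_rot: [0.007, 0.705, -0.008, 0.709]
force: [0.6, -0.1, -0.1]
finger_gap: 0.601
t: 13.52
tcp_pos: [0.5365, -0.119, 0.077]
tool_rot: [0.007, 0.708, -0.006, 0.706]
force: [-0.0, 0.1, 1.0]
finger_gap: 0.598
t 13.53 tcp [ 0.5365 -0.119   0.077 ] xdown [-0.002  0.001 -1.   ] jawang 1.552 q6 -1.97 gap 0.598 F [-0.   0.1  1. ]
shift mm [  1.5  -0.7 -46. ] turn -0.001
```

View pics/s5c.png

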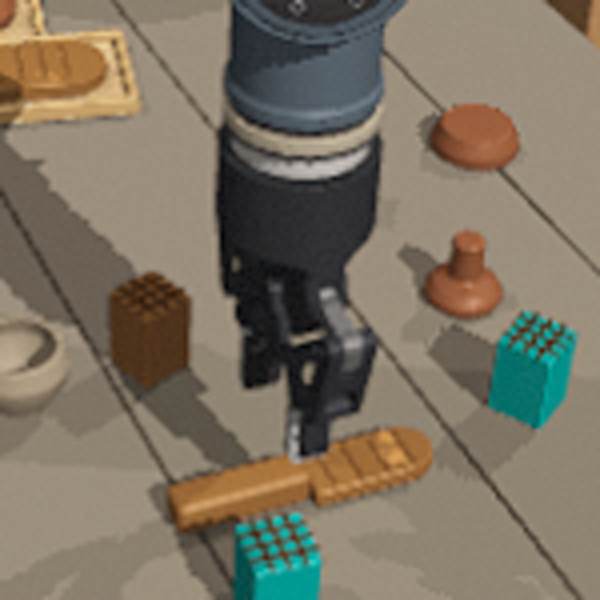

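View pics/t5c.png

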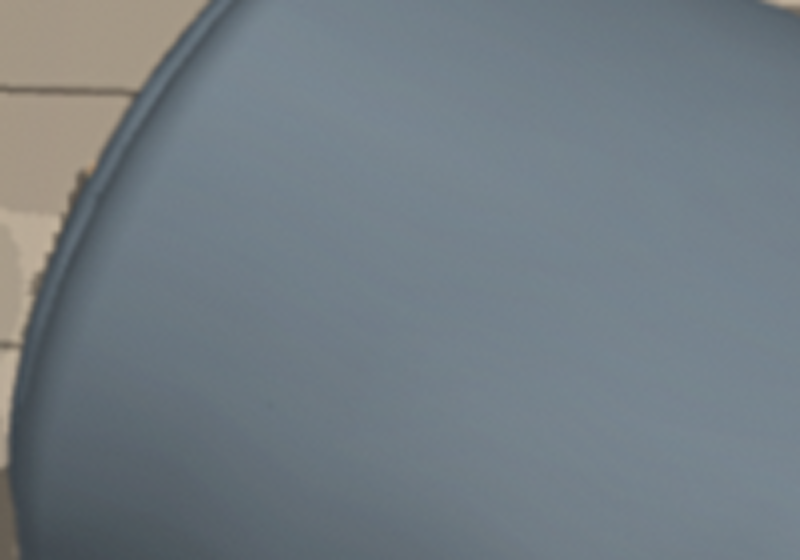

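The top view is blocked by the arm. In the side view the jaws straddle the narrow handle just behind the blade at (310,440), clear of the turquoise block.

```bash
python3 -m crank '[0.5,0,-1,-30,0,0.5,0,-1,-45,0,0.5,0,-1,-45,0,0,0,-1,-45,0,0,0,-1,-45,0,0,0,-1,-45,0,0,0,-1,-45,0,0,0,-1,-45,0,0,0,-1,-45,0,0,0,-1,-45,0]' 40;python3 -m crank '[0,0,0,40,0,0,0,0,90,0,0,0,0,90,0,0,0,0,90,0]';python3 -c "
from st import *
show([.506,-.3987,.12],.048)
snap('side','s6');crop('s6',200,120,350,270,4,'s6c')"
```

```text
t: 14.88
tcp_pos: [0.5377, -0.1213, 0.0334]
tool_rot: [0.007, 0.706, -0.007, 0.708]
force: [-0.4, 1.2, 5.8]
finger_gap: 0.244
t: 15.38
tcp_pos: [0.5365, -0.1208, 0.1221]
tool_rot: [0.007, 0.707, -0.007, 0.707]
force: [-0.2, -0.1, -1.0]
finger_gap: 0.243
t 15.38 tcp [ 0.5365 -0.1208  0.1221] xdown [-0.001  0.    -1.   ] jawang 1.551 q6 -1.98 gap 0.243 F [-0.2 -0.1 -1. ]
shift mm [ -30.5 -277.9   -2.1] turn 0.068
```

View pics/s6c.png

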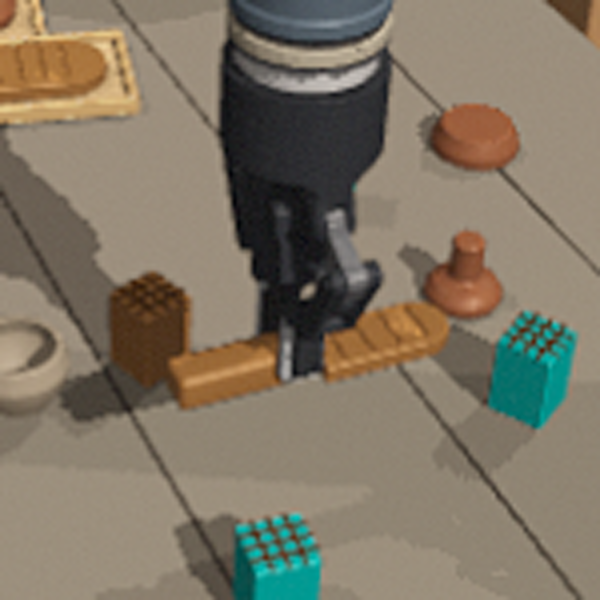

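Held level. I carry it to the three-bay board's long bay.

```bash
python3 -m crank '[0,-5,-45,0,0.02,0,-10,-90,0,0.04,0,-15,-135,0,0.068,0,-20,-180,0,0.068,0,-25,-225,0,0.068,0,-30,-278,0,0.068,0,-30,-278,0,0.068,0,-30,-278,-40,0.068,0,-30,-278,-62,0.068,0,-30,-278,-62,0.068]';python3 -c "
from st import *
show([.506,-.3987,.0394],.048)
snap('side','s7');crop('s7',220,230,390,384,4,'s7c')
snap('top','t7');crop('t7',300,140,450,280,4,'t7c')"
```

```text
t: 16.68
tcp_pos: [0.5051, -0.3961, 0.0567]
tool_rot: [-0.015, 0.709, 0.02, 0.705]
force: [-0.6, 0.5, -1.0]
finger_gap: 0.243
t 16.68 tcp [ 0.5051 -0.3961  0.0567] xdown [-0.006  0.007 -1.   ] jawang 1.619 q6 -2.46 gap 0.243 F [-0.6  0.5 -1. ]
shift mm [  0.9  -2.6 -17.3] turn -0.001
```

View pics/s7c.png

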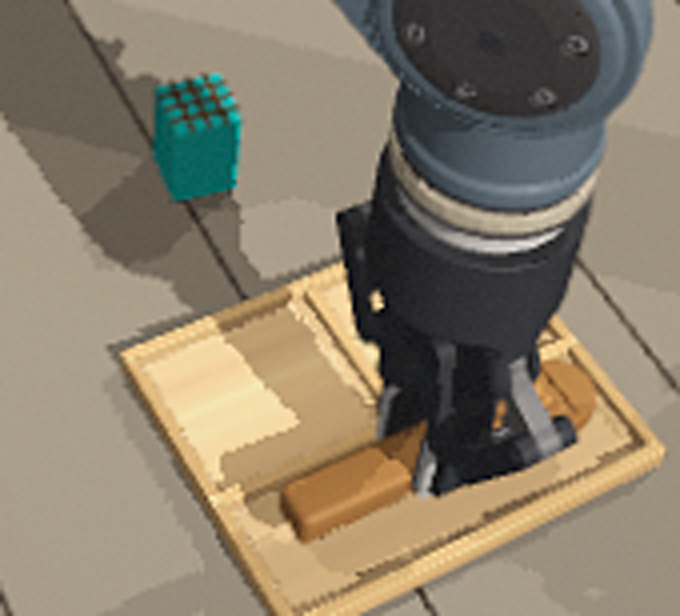

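View pics/t7c.png

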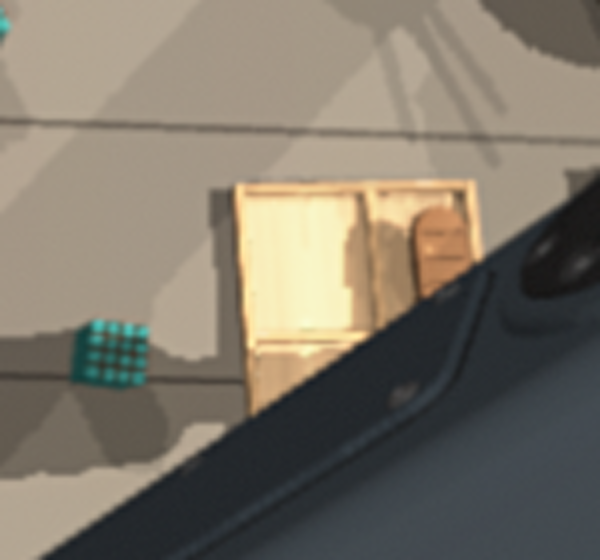

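Allowing for parallax from its 20 mm height, the blade (top crop (438,207)) is centred in the bay (372–470). I lower it.

```bash
python3 -m crank '[0,1,-1,-10,0,0,1,-1,-17,0,0,1,-1,-17,0,0,1,-1,-17,0,0.35,1,-1,-17,0,0.4,1,-1,-17,0,0.4,1,-1,-17,0,0.4,1,-1,10,0,0.6,1,-1,60,0,0.7,1,-1,100,0]'; python3 -c "
from st import *
show([.7085,-.0095,.16],.0)
snap('side','s8');crop('s8',220,230,390,384,4,'s8c')"
```

```text
t: 18.02
tcp_pos: [0.5082, -0.4002, 0.162]
tool_rot: [-0.017, 0.707, 0.017, 0.707]
force: [0.8, -0.9, -0.0]
finger_gap: 0.702
t 18.02 tcp [ 0.5082 -0.4002  0.162 ] xdown [ 0.001 -0.001 -1.   ] jawang 1.619 q6 -2.46 gap 0.702 F [ 0.8 -0.9 -0. ]
shift mm [200.3 390.7  -2. ] turn -0.048
```

View pics/s8c.png

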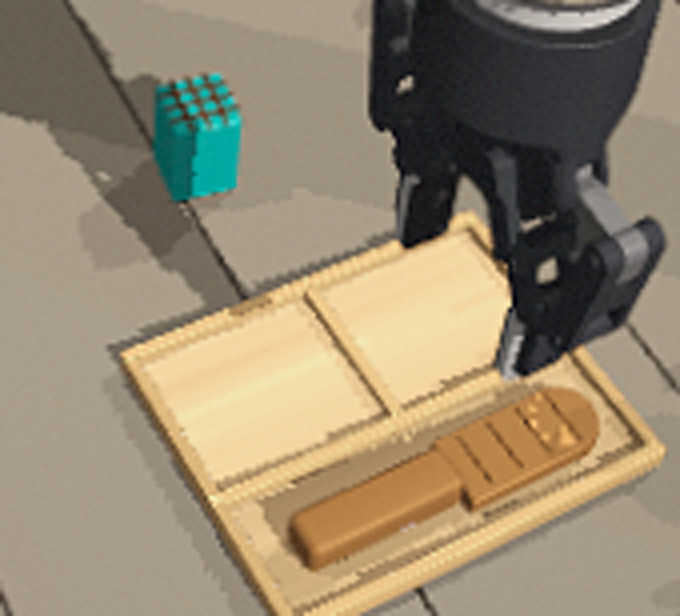

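The narrow paddle lies flat in its bay. Next is the small anvil.

```bash
python3 -m crank '[0.7,25,48,0,0,0.7,50,97,0,0,0.7,75,146,0,0,0.7,100,195,0,0,0.7,125,244,0,0,0.7,150,293,0,0,0.7,175,342,0,0,0.7,200,391,0,0,0.7,200,391,-60,0,0.7,200,391,-60,0]' 50; python3 -c "
from st import *
show([.7085,-.0095,.046],.048)
snap('side','s9');crop('s9',240,100,360,230,4,'s9c')"
```

```text
t: 19.32
tcp_pos: [0.7032, -0.0073, 0.0941]
tool_rot: [-0.017, 0.712, 0.018, 0.702]
force: [0.3, 0.5, -1.3]
finger_gap: 0.701
t 19.32 tcp [ 0.7032 -0.0073  0.0941] xdown [-0.014  0.002 -1.   ] jawang 1.62 q6 -1.79 gap 0.701 F [ 0.3  0.5 -1.3]
shift mm [  5.3  -2.2 -48.1] turn -0.002
```

View pics/s9c.png

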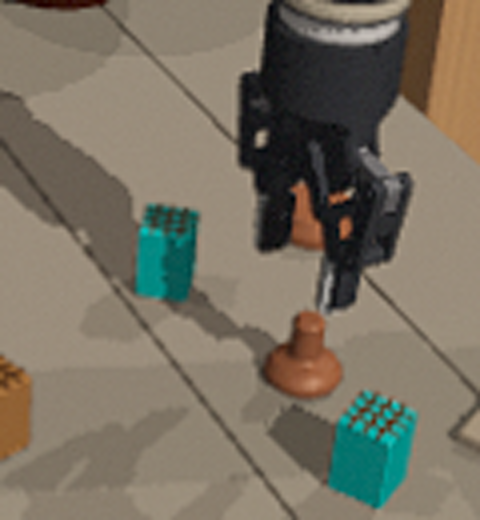

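```bash
python3 -m crank '[0.6,0,0,0,0,0.6,0,0,0,0,0.6,0,0,-30,0,0.6,0,0,-45,0,0.6,0,0,-54,0,0.6,0,0,-54,0]'; python3 -c "
from st import *
show([.7085,-.0095,.046],.048)
snap('side','s10');crop('s10',240,100,360,230,4,'s10c')"
```

```text
t: 20.12
tcp_pos: [0.7079, -0.0092, 0.0461]
tool_rot: [-0.017, 0.707, 0.017, 0.707]
force: [-0.2, -0.6, 0.2]
finger_gap: 0.601
t 20.12 tcp [ 0.7079 -0.0092  0.0461] xdown [-0.001  0.    -1.   ] jawang 1.619 q6 -1.79 gap 0.601 F [-0.2 -0.6  0.2]
shift mm [ 0.6 -0.3 -0.1] turn 0.0
```

View pics/s10c.png

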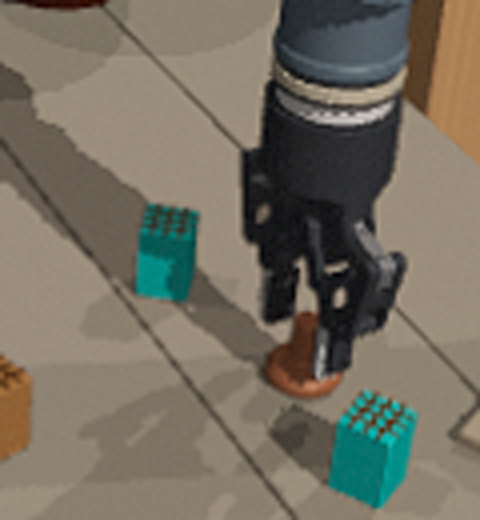

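The jaws straddle the stem symmetrically (fingers at (278,305) and (333,370), stem at (305,338)). I close.

```bash
python3 -m crank '[0,0,0,0,0,0,0,0,0,0,0,0,0,0,0,0,0,0,0,0,0,0,0,0,0,0,0,0,0,0,0,0,0,0,0]' 50; python3 -c "
from st import *
show([.562,-.3230,.12],.048)"
```

```text
t: 21.05
tcp_pos: [0.7087, -0.0091, 0.0473]
tool_rot: [-0.017, 0.706, 0.017, 0.708]
force: [0.2, 0.2, 4.6]
finger_gap: 0.218
t 21.05 tcp [ 0.7087 -0.0091  0.0473] xdown [ 0.002 -0.    -1.   ] jawang 1.619 q6 -1.79 gap 0.218 F [0.2 0.2 4.6]
shift mm [-146.7 -313.9   72.7] turn -0.0
```

```bash
python3 -m crank '[0,0,0,40,0,0,0,0,90,0,0,-20,-45,90,0,0,-42,-90,90,0,0,-63,-135,90,0,0,-84,-180,90,0,0,-105,-225,90,0,0,-126,-270,90,0,0,-146,-314,90,0,0,-146,-314,90,0]';python3 -m crank '[0,0,0,-30,0,0,0,0,-64,0,0,0,0,-64,0,0,0,0,-64,0]'; python3 -c "
from st import *
show([.562,-.3230,.0533],.048)
snap('side','s11');crop('s11',220,230,390,384,4,'s11c')"
```

```text
t: 22.3
tcp_pos: [0.5601, -0.3266, 0.1355]
tool_rot: [-0.015, 0.707, 0.015, 0.707]
force: [0.7, 0.7, -1.0]
finger_gap: 0.215
t: 22.8
tcp_pos: [0.5626, -0.3226, 0.0728]
tool_rot: [-0.017, 0.707, 0.017, 0.707]
force: [1.6, -0.2, -0.6]
finger_gap: 0.212
t 22.8 tcp [ 0.5626 -0.3226  0.0728] xdown [ 0. -0. -1.] jawang 1.62 q6 -2.31 gap 0.212 F [ 1.6 -0.2 -0.6]
shift mm [ -0.6  -0.4 -19.5] turn -0.001
```

View pics/s11c.png

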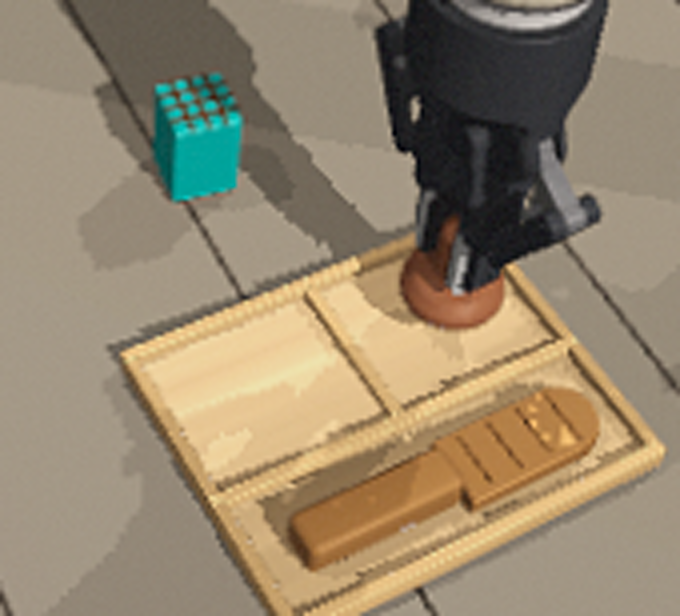

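The small anvil hovers over the far short bay (head at (452,295)). I lower and release it.

```bash
python3 -m crank '[0,-3,0,-10,0,0,-3,0,-19,0,0,-3,0,-20,0,0,-3,0,-20,0,0.5,-3,0,-20,0,0.6,-3,0,-20,0,0.6,-3,0,-20,0,0.6,-3,0,10,0,0.7,-3,0,60,0,0.7,-3,0,90,0]'; python3 -c "
from st import *
show([.514,.005,.16],.35)
snap('side','s12');crop('s12',220,230,390,384,4,'s12c')"
```

```text
t: 24.1
tcp_pos: [0.5597, -0.3236, 0.1645]
tool_rot: [-0.018, 0.706, 0.016, 0.708]
force: [0.1, 0.7, -0.4]
finger_gap: 0.697
t 24.1 tcp [ 0.5597 -0.3236  0.1645] xdown [ 0.002 -0.002 -1.   ] jawang 1.619 q6 -2.32 gap 0.697 F [ 0.1  0.7 -0.4]
shift mm [-45.7 328.6  -4.5] turn 0.302
```

View pics/s12c.png

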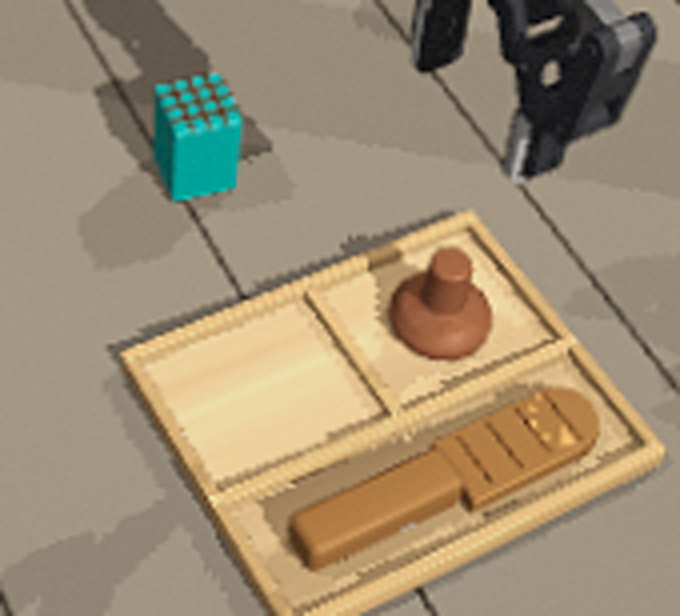

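The small anvil stands flat in its bay. Now the brown stamp.

```bash
python3 -m crank '[0.8,-6,45,0,0.1,0.8,-12,90,0,0.2,0.8,-18,135,0,0.302,0.8,-24,180,0,0.302,0.8,-30,225,0,0.302,0.8,-36,270,0,0.302,0.8,-46,328,0,0.302,0.8,-46,328,0,0.302,0.8,-46,328,-55,0.302,0.8,-46,328,-55,0.302]' 40; python3 -m crank '[0.8,0,0,0,0]';python3 -c "
from st import *
show([.514,.005,.040],.35)
snap('side','s13');crop('s13',170,100,300,240,4,'s13c')"
```

```text
t: 25.4
tcp_pos: [0.5104, 0.0048, 0.1038]
tool_rot: [-0.122, 0.699, 0.124, 0.693]
force: [0.3, 0.1, 0.5]
finger_gap: 0.801
t: 25.52
tcp_pos: [0.5137, 0.0041, 0.108]
tool_rot: [-0.123, 0.696, 0.123, 0.697]
force: [-0.6, -0.1, -0.4]
finger_gap: 0.794
t 25.52 tcp [0.5137 0.0041 0.108 ] xdown [ 0.001 -0.    -1.   ] jawang 1.92 q6 -2.13 gap 0.794 F [-0.6 -0.1 -0.4]
shift mm [  0.3   0.9 -68. ] turn 0.001
```

View pics/s13c.png

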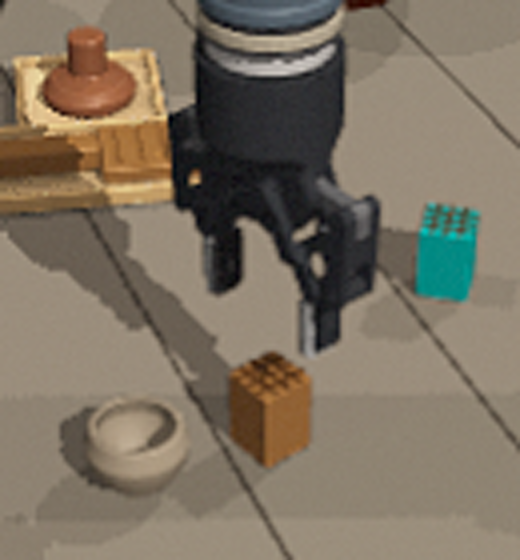

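The fingers at (222,285) and (315,345) straddle the brown stamp's axis (x≈270), with the pot clear to the left. I descend and close.

```bash
python3 -m crank '[0.8,0,1,-40,0,0.8,0,1,-68,0,0.8,0,1,-68,0,0,0,1,-68,0,0,0,1,-68,0,0,0,1,-68,0,0,0,1,-68,0,0,0,1,-68,0,0,0,1,-68,0,0,0,1,-68,0]';python3 -c "
from st import *
show([.471,-.327,.13],.048)
snap('side','s14');crop('s14',170,100,300,240,4,'s14c')"
```

```text
t: 26.82
tcp_pos: [0.5143, 0.0057, 0.0412]
tool_rot: [-0.124, 0.695, 0.123, 0.698]
force: [-0.3, 0.4, 7.4]
finger_gap: 0.395
t 26.82 tcp [0.5143 0.0057 0.0412] xdown [ 0.004 -0.001 -1.   ] jawang 1.921 q6 -2.13 gap 0.395 F [-0.3  0.4  7.4]
shift mm [ -43.3 -332.7   88.8] turn -0.302
```

View pics/s14c.png

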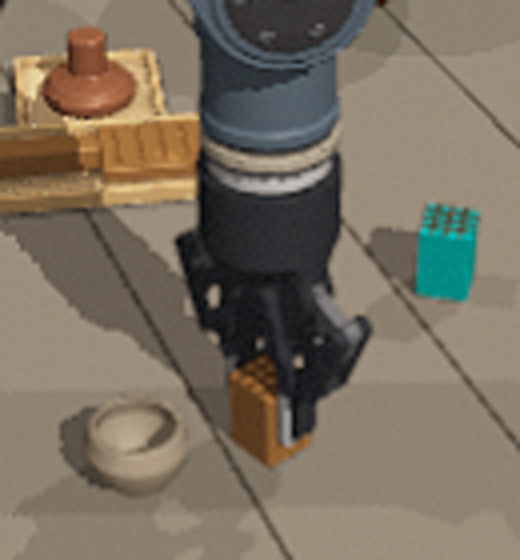

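Gap 0.395 is about 34 mm, which matches the stamp. I carry it to the near short bay.

```bash
python3 -m crank '[0,0,0,40,0,0,0,0,90,0,0,-7,-50,90,-0.1,0,-13,-100,90,-0.2,0,-20,-150,90,-0.302,0,-26,-200,90,-0.302,0,-33,-250,90,-0.302,0,-40,-295,90,-0.302,0,-43,-333,90,-0.302,0,-43,-333,90,-0.302]';python3 -m crank '[0,0,0,-30,0,0,0,0,-66,0,0,0,0,-66,0,0,0,0,-66,0]'; python3 -c "
from st import *
show([.471,-.3270,.0472],.048)
snap('side','s15');crop('s15',220,230,390,384,4,'s15c')"
```

```text
t: 28.12
tcp_pos: [0.4702, -0.3306, 0.1302]
tool_rot: [-0.017, 0.706, 0.015, 0.708]
force: [-0.0, -0.2, -1.2]
finger_gap: 0.39
t: 28.62
tcp_pos: [0.4705, -0.3267, 0.0643]
tool_rot: [-0.018, 0.707, 0.017, 0.707]
force: [-0.2, -0.5, 0.4]
finger_gap: 0.395
t 28.62 tcp [ 0.4705 -0.3267  0.0643] xdown [ 0.001 -0.001 -1.   ] jawang 1.62 q6 -2.42 gap 0.395 F [-0.2 -0.5  0.4]
shift mm [  0.5  -0.3 -17.1] turn -0.001
```

View pics/s15c.png

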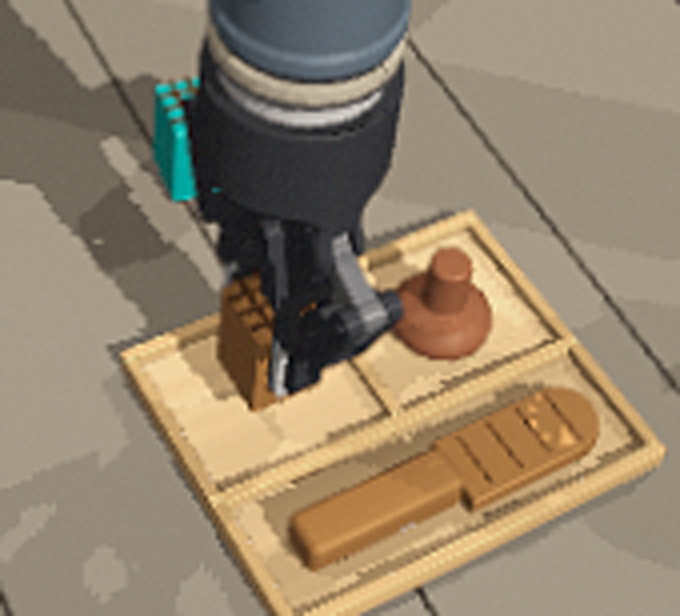

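```bash
python3 -m crank '[0,0,0,-10,0,0,0,0,-17,0,0,0,0,-18,0,0,0,0,-18,0,0.5,0,0,-18,0,0.6,0,0,-18,0,0.6,0,0,-18,0,0.7,0,0,20,0,0.7,0,0,70,0,0.7,0,0,120,0]'; python3 -m crank '[1,-40,40,20,0,1,-70,80,60,0,1,-70,80,60,0]';python3 -c "
from st import *
show()
s=snap('side','s16');crop('s16',220,230,390,384,4,'s16c');crop('s16',120,90,300,250,4,'s16d')
snap('top','t16')
cv2.imwrite('pics/t16b.png',cv2.resize(cv2.imread('pics/t16.png'),(800,600)))"
```

```text
t: 29.92
tcp_pos: [0.4697, -0.3268, 0.1841]
tool_rot: [-0.017, 0.707, 0.017, 0.707]
force: [0.6, -1.5, 0.5]
finger_gap: 0.697
t: 30.3
tcp_pos: [0.3985, -0.2447, 0.2453]
tool_rot: [-0.018, 0.707, 0.017, 0.707]
force: [1.0, -1.0, -0.9]
finger_gap: 0.997
t 30.3 tcp [ 0.3985 -0.2447  0.2453] xdown [ 0.001 -0.001 -1.   ] jawang 1.62 q6 -2.41 gap 0.997 F [ 1.  -1.  -0.9]
```

View pics/s16c.png

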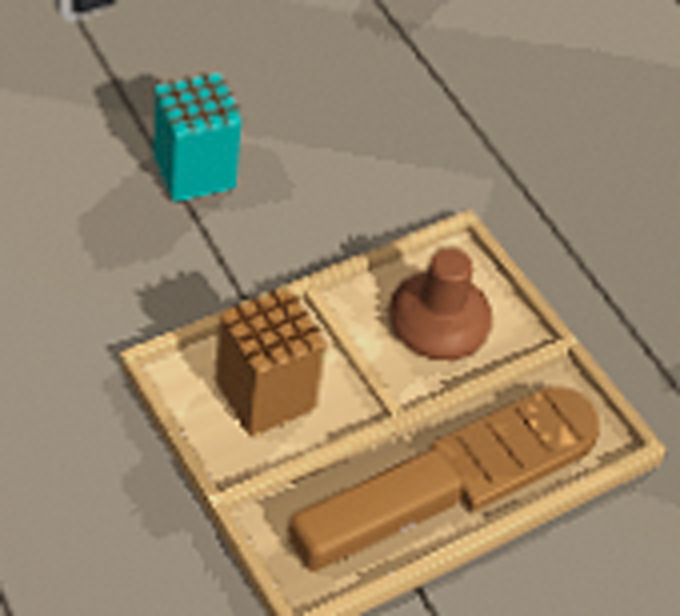

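View pics/s16d.png

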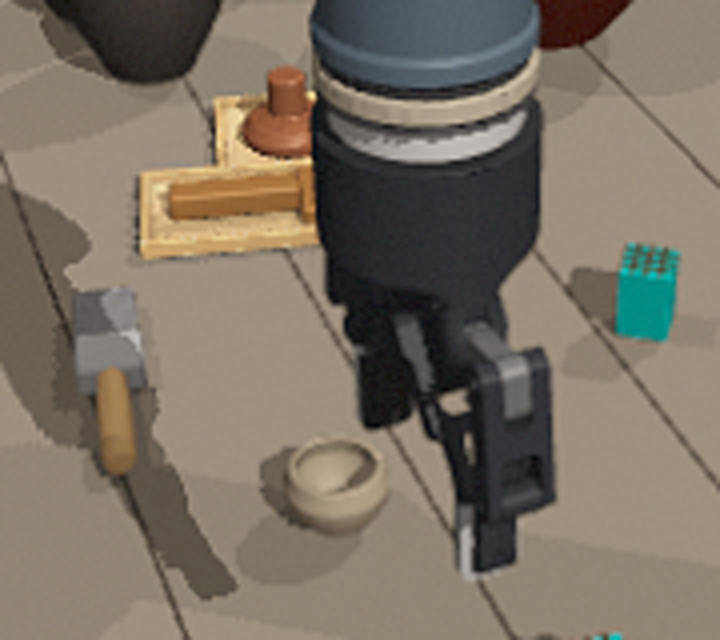

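View pics/t16b.png

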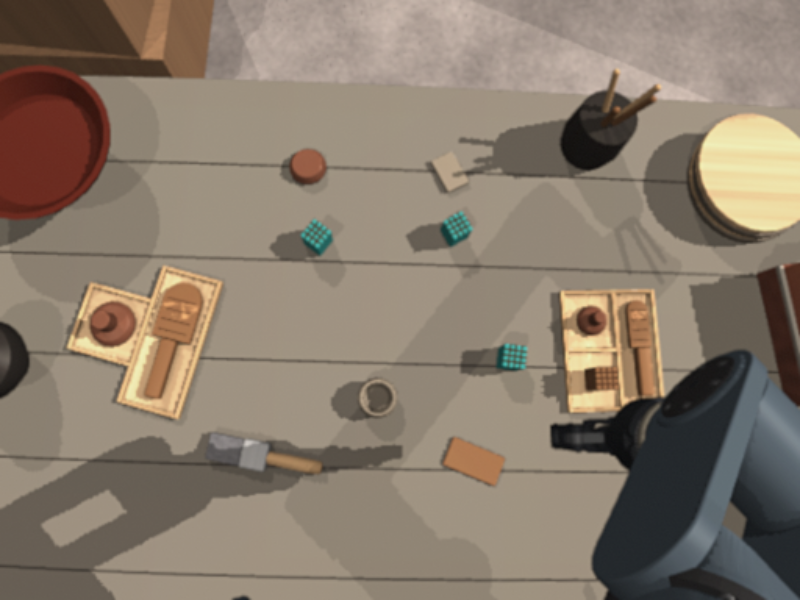

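All five tools are in their bays, and the pot is still at (378,397) as before. Before handing in I'll zoom in on the T-board and check heights and the pot's shift.

```bash
python3 - <<'E'
from h import *
np.set_printoptions(precision=4,suppress=True)
crop('t16',35,160,155,280,5,'c_T2')
s=load('t16');o=load('top0')
k=512/800
for n,p in(('Lstem',(103,321)),('broad handle',(160,365)),('broad blade',(178,310)),('Sstem',(593,313)),('stamp',(602,377)),('nar handle',(645,370)),('nar blade',(638,330))): print(n,dep(s,p[0]*k,p[1]*k))
a,b=[cv2.cvtColor(x['img'][228:282,215:268],cv2.COLOR_RGB2GRAY) for x in(o,s)]
print('pot shift px',cv2.phaseCorrelate(a.astype(np.float32),b.astype(np.float32)))
d=[np.abs(x['range_z'][235:272,222:262]) for x in(o,s)];print('pot depth diff',np.median(abs(d[0]-d[1])))
E
```

```text
Lstem [0.5332 0.4057 0.0566]
broad handle [0.4743 0.3277 0.0266]
broad blade [0.5584 0.3108 0.0182]
Sstem [ 0.5686 -0.3157  0.0435]
stamp [ 0.4721 -0.3213  0.0557]
nar handle [ 0.4856 -0.4002  0.028 ]
nar blade [ 0.548  -0.3962  0.0189]
pot shift px ((-0.09157300506279142, 0.052884165770642255), 0.6027393434273363)
pot depth diff 0.0015258789
```

View pics/c_T2.png

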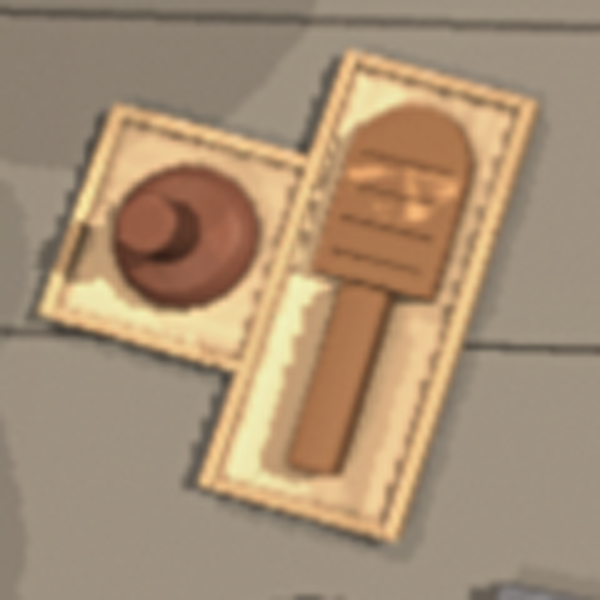

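The T-board crop shows both tools inside their rims and flat. Heights match floor plus tool height, except the small stem's reading (43.5 mm against 50). The pixel I sampled lies off the stem axis, and the side view shows the anvil upright and clear of all rims. Handing in.

```bash
python3 -c "
from h import *
s=load('t16');c=cloud(s);m=(abs(c[...,0]-.56)<.03)&(abs(c[...,1]+.322)<.03);print(np.sort(c[m][:,2])[-8:])
print(workorder.sign_off())"
```

```text
[0.05199277 0.05210237 0.0521764  0.05242783 0.05244923 0.05256572
 0.05264905 0.05288836]
the job is handed in; nothing more can be done
None
```

Both kits are made up and the job is handed in, at about 30 s on the robot's clock. The T-board has the broad paddle and the large anvil. The three-bay board has the narrow paddle, with the small anvil in its far short bay and the brown stamp in its near one.

- **Placement:** in the last pictures every tool lies or stands inside its bay, clear of the rims. Heights were within about 2–3 mm of floor plus tool height.
- **One reading disagreed:** the small anvil's stem read 43.5 mm instead of 50 mm at the pixel I sampled. A second check, run in the same step as the hand-in, gave about 52 mm at the top of the stem. The side view shows it standing upright.
- **Pot and look-alikes:** the pot moved less than 0.1 pixel between the first and last top views. The turquoise blocks were not touched.
- **Forces:** the largest force component I saw printed at the end of a move was about 7.5 N, against the 120 N wrist limit.

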